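Refit a gas burner's crown and cap

ROBOT

A 6-joint arm with a two-finger parallel gripper is mounted at the origin on the work surface. World frame = base frame: x ahead of the robot, y to its left, z up, the work surface at z = 0. Lengths are in m, angles in rad, forces in N, time in s.
With the tool pointing down it reaches from about 0.3 to 0.875 m from the base axis. Payload 6.4 kg.
Tool frame: the origin (TCP) lies between the finger pads; the fingertips stand 25 mm ahead of it and the grasp point (between the pads) lies 6 mm ahead of it; z points along the fingers, y is the line along which they close (so a half turn about z gives the same grasp; the last joint's range is limited). The gripper opens to 85 mm and grips with 20 to 120 N. Pads are 22 mm wide; open, the fingers measure 114 mm over their backs; the gripper's body (76 mm by 85 mm) begins 54 mm behind the grasp point. The pads swing forward as they close: fully open they stand 13 mm farther back than shut.
Start: joints at [1.088, 0.181, 1.607, -0, 1.354, -0.206], TCP at [0.157, 0.553, 0.256] pointing down, gripper open.
Joint ranges: [-2.99, 2.99], [-0.89, 2.07], [0.3, 2.58], [-1.14, 4.28], [0, 2.63], [-3.12, 3.12]. Speed limits (rad/s): [2.57, 2.57, 3.01, 3.14, 3.14, 3.14].

INTERFACE

Orientations are given as a unit quaternion [w, x, y, z].
In Python, from bench import ctrl gives the robot as it stands.
- The arm moves only by the tool servo_tool, never from a script. Its argument "series" is text: rows parted by semicolons, each of 7 numbers parted by spaces: the gripper command: -1 is fully open, 1 is shut, values between are in proportion, then the shift along the tool's x, y, z in m, then the turn, a rotation vector about the tool's x, y, z in degrees. A call has 1 to 12 rows; each row is the pose to reach, as a shift and turn from the pose commanded when the call began, along the tool's axes at that moment; what a row does not reach only later rows make up. A row lasts 1/12 s, in which the tool goes at most 41.7 mm and 7.16 degrees, less where a joint would pass 70% of its speed; a pose out of reach is approached as far as the arm can. A call with a gripper value outside its range is refused whole. The fingers move at their own pace and stop on an object; the grip force is fixed at half the most. Time passes only in rows, so rows that repeat a pose let the fingers close. It gives the time, the measured TCP pose, the force, the opening and the grip force at its end, in the units of the state.
- ctrl.get_obs(): the state, without advancing time (a new reading comes with each control period).
- ctrl.camera(name): name is "side" or "top"; returns a dict with "img" (400x640x3 uint8, red, green, blue), "z_map" (400x640 float32, m along the optical axis (not along the pixel's ray), 0 where there is no reading), "fovy" (degrees; the focal length in pixels is half the picture's height over the tangent of half this angle, whatever the lens; pixels are square), "cx", "cy" (the principal point, pixels), "extrinsics" (4x4, takes a point from camera to world coordinates). Camera axes: x right, y down, z forward; pixel columns grow to the right and rows downward; lengths in m; the calibration is good to about 2 mm. A picture is of the moment at which its call begins.
- ctrl.hand_in(): hands the job in; it is judged then, once.
The state is a dict: "time_s": time; "q": joint angles; "dq": joint speeds; "joint_efforts": joint torques, N m; "eef_pos": TCP position; "eef_rot": TCP orientation; "wrist_force": force on the tool from outside, world axes, zero at the start; "torque": the same for the moment, N m; "opening": opening from 0.0 (shut) to 1.0 (fully open); "grasp_force": force on a finger pad.
Only numpy, scipy, OpenCV 4.12 (cv2) and the standard library are available. Lean on these libraries where they do the work, as an engineer would, in place of code of your own. Each camera call takes 0.05 s, during which the arm holds its last target. There are 200 camera calls.

TASK

The bare ring of the gas hob has been cleaned: put its burner back together. Take the aluminium crown from the tray, set it over the burner's middle tube and turn it gently, without forcing, until its holes find the three studs and it drops fully home; then lay the black cap on it so that it sits flat and centred, let go, and leave the pan, the pan support and everything else where they are.

Things in the scene. Friction and masses are not known exactly. Their poses are not given: they have to be found in the camera images.
- burner_seat (a point): Centre of the bare burner's flat aluminium seat (60 mm across, 14 mm above the hob's top), where the crown ends up. z up, x to the back of the hob. A middle tube, 20 mm across, stands 19 mm above the seat (straight for 14 mm, then tapering to 13 mm across). Round the seat: flange 92 mm wide, 10 mm lower. Its contact force with the crown, side force on studs and tube included, must stay under 60 N.
- crown_mid (a point): Loose crown (flame spreader), 0.1 to 0.2 kg: round aluminium dish, open side up, 62 mm across, 24 mm high, rim wall 4.5 mm. Point: its centre, 12 mm above its underside. Floor 6 mm thick with a middle bore 21.6 mm across and three through holes, 9 mm across, 21 mm from the axis; one lies along its x axis, the others 120 degrees from it. Lies flat in the tray, right way up.
- cap_mid (a point): Loose black cap, about 0.13 kg: a disc 66 mm across, 7 mm thick, under it a 4 mm high boss, 49 mm across, that goes into the crown's 53 mm wide opening. Point: on its axis, half-way up the disc (7.5 mm above the boss's underside). Lies in the tray, boss down. In place on the seated crown this point is 27.5 mm above burner_seat.
- tray_in (a point): The shallow steel tray on the counter in which crown and cap lie: the centre of its inner floor, 3 mm above the counter. 250 mm (x) by 170 mm (y), rim 14 mm high. Crown and cap lie on its x axis, about 56 mm to either side of this point.
- hob: Two-ring gas hob, a fixed steel body 310 mm (x) by 530 mm (y), top 75 mm above the counter; origin on the counter under its middle. Its rings are 135 mm to either side on its y axis: one bare (burner_seat), the other complete with a pan on a 215 mm square pan support.
- burner: The same burner, origin 14 mm below the seat. Three upright brass studs, 6 mm thick, 9 mm high, tips bevelled, stand on its seat 21 mm from the axis, 120 degrees apart. The cup with the studs was clamped in by hand (it does not turn in use): one stud points along x only to within 0.65 rad either way, so its angle must be seen or felt; this pose does not show it.
- crown: The same crown, origin at the centre of its underside. Any of its three ways round will do. With the holes off the studs it stays up on the stud tips, its underside 9 mm above the seat; the holes drop over the studs when within about 0.04 rad. Fully home its underside lies on the seat, so crown_mid is 12 mm above burner_seat.
- cap: The same cap; origin at the centre of its boss's underside. Press it on the crown with less than 60 N.
- pan: Frying pan, black, 208 mm across, on the pan support of the other ring, its steel handle pointing to the back; rim about 175 mm, handle end up to 205 mm above the counter. Leave alone.
- trivet: Loose cast-iron pan support, 215 mm square, 55 mm high, on the counter to the right of the hob. Leave alone.
- brush: Small wooden cleaning brush, 190 mm long, lying behind the hob. Leave alone.
- sauce_red: Red sauce bottle, 62 mm across, 185 mm high, behind the hob. Leave alone.
- sauce_white: White sauce bottle, like the red one. Leave alone.
- dip_bowl: White dip bowl, 96 mm across, 45 mm high, left of the tray. Leave alone.
- pepper_mill: Wooden pepper mill, 158 mm high, between tray and back. Leave alone.
Mind the look-alikes: they are no part of the job. Of the things that look like the cap, the middle-sized one is meant.

How it is judged:
On the way, in this order (a step that is already met when the one before it is completed fails the run):
1. the crown is fully home on the studs (z of crown_mid in the frame of burner_seat between 0.01 and 0.0138 m and horizontal distance between crown_mid and burner_seat below 0.004 m and angle between crown_mid's own z axis and vertical below 0.06 rad), for 0.2 s.
2. the cap lies in the seated crown (z of cap_mid in the frame of burner_seat below 0.0293 m and horizontal distance between cap_mid and burner_seat below 0.005 m), for 0.2 s.
At the end, for the whole second after the job is handed in: Crown level on the burner's seat, all three studs in its holes (height within 2 mm, centre within 4 mm, tilt under 0.06 rad); cap lying flat in the crown (height within 2 mm, centre within 5 mm, tilt under 0.06 rad); both at rest and let go (all of step 1 and all of step 2 and z of cap_mid in the frame of burner_seat above 0.025 m and angle between cap_mid's own z axis and vertical below 0.06 rad and linear speed of each of crown, cap below 0.01 m/s); the robot touches nothing.
It fails at once if the crown is forced: its contact force on the burner passes 60 N (contact force between crown and burner above 60 N).
It fails at once if the cap is pressed on the crown with more than 60 N (contact force between cap and crown above 60 N).
It fails at once if the pan is moved (distance of pan from where it was at the start of the episode above 0.015 m).
It fails at once if the loose pan support is moved (distance of trivet from where it was at the start of the episode above 0.015 m).
It fails at once if the brush, a sauce bottle, the bowl or the pepper mill is moved (distance of any of brush, sauce_red, sauce_white, dip_bowl, pepper_mill from where it was at the start of the episode above 0.02 m).
It also fails if it takes over 72 s, if anything falls off the work surface, if the arm or the gripper's body presses on something with over 40 N, if the wrist force passes 120 N, or if a joint passes its speed limit or range.

## Working session

There is one attempt and no reset: what is moved stays moved. The work goes in short steps, Python scripts to look and compute and a tool call to move; the robot and the scene stay as the last step left them, time stands still between calls to the robot, and variables do not carry over. Pictures are saved under pics/ and viewed, at most 10 in all, crops included, and the job is handed in when it is done.

Besides the shell and the picture viewer there is one more tool, called after ">>>" as name(argument=value, ...) on one line, values as JSON. servo_tool: Moves the arm, as the interface text tells. Its arguments: {"type":"object","properties":{"series":{"type":"string"}},"required":["series"]}

```bash
mkdir -p pics; cat > h.py <<'E'
import numpy as np,cv2
from bench import ctrl
def shot(n):
    c=ctrl.camera(n); f=200/np.tan(np.radians(c["fovy"])/2); z=c["z_map"]
    v,u=np.mgrid[0:400,0:640]
    P=np.stack([(u-c["cx"])/f*z,(v-c["cy"])/f*z,z],-1); T=np.array(c["extrinsics"])
    return c["img"],P@T[:3,:3].T+T[:3,3],z,f,T,c
E
python3 - <<'E'
from h import *
for n in("top","side"):
    I,W,z,f,T,c=shot(n); cv2.imwrite(f"pics/{n}0.png",I[...,::-1]); np.savez(f"{n}0.npz",I=I,W=W,z=z); print(n,f,c["cx"],c["cy"],T.round(3).tolist())
o=ctrl.get_obs(); print({k:np.round(v,4).tolist() for k,v in o.items()})
E
```

```text
top 400.8298709567177 319.6620779677239 195.69604925394088 [[0.001, -0.989, 0.148, 0.389], [-1.0, 0.001, 0.009, -0.039], [-0.009, -0.148, -0.989, 1.295], [0.0, 0.0, 0.0, 1.0]]
side 470.61928535671734 319.21807362142835 195.5859832393657 [[0.939, -0.228, 0.257, 0.117], [-0.343, -0.597, 0.725, -1.266], [-0.012, -0.769, -0.639, 1.171], [0.0, 0.0, 0.0, 1.0]]
{'time_s': 0.1, 'q': [1.0877, 0.1815, 1.6079, 0.0, 1.3538, -0.2063], 'dq': [-0.0002, -0.0022, -0.0009, -0.0002, 0.0023, -0.0004], 'joint_efforts': [0.0007, -44.5878, -35.2238, -0.0003, 0.0041, -0.0], 'eef_pos': [0.1569, 0.5527, 0.2555], 'eef_rot': [-0.0003, 0.1379, 0.9904, -0.0007], 'wrist_force': [-0.18, 0.5978, 0.3048], 'torque': [0.0402, 0.0031, -0.0036], 'grasp_force': 0.0, 'opening': 0.9978}
```

View pics/top0.png

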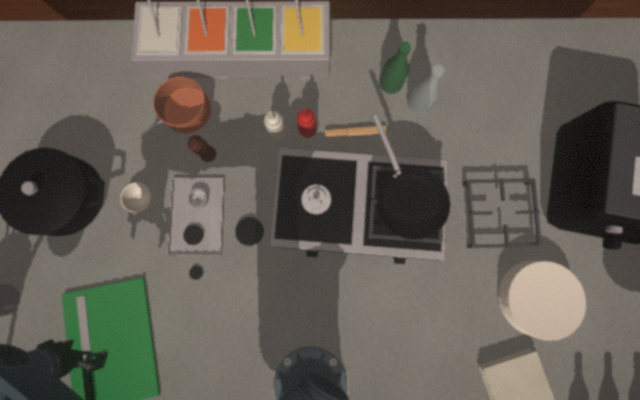

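View pics/side0.png

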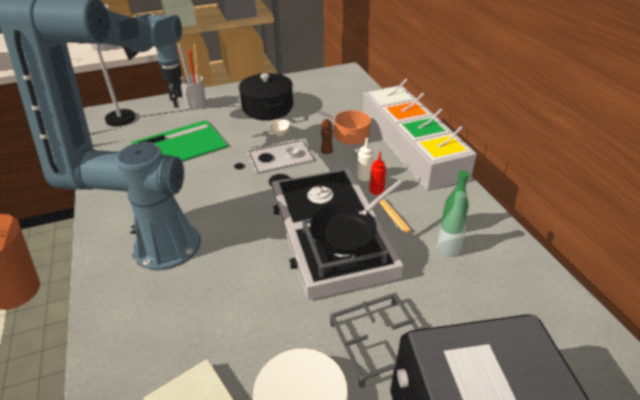

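The top view shows the crown at (199,193), the cap at (194,233) in the tray, with larger and smaller look-alikes at (249,230) and (196,271), and the bare burner at (316,199). I'll zoom in and measure.

```bash
python3 - <<'E'
from h import *
acc={}
for n in("top","side"):
    S=[shot(n) for _ in range(6)]
    I=np.mean([s[0].astype(float) for s in S],0); W=np.median([s[1] for s in S],0)
    np.savez(f"{n}1.npz",I=I,W=W); acc[n]=(I,W)
I,W=acc["top"]; J,_=acc["side"]
def crop(I,u,v,r):
    a=I[v-r:v+r,u-r:u+r]; a=(a-a.min())/(a.max()-a.min())*255
    return cv2.resize(a.astype(np.uint8)[...,::-1],(400,300*400//300),interpolation=cv2.INTER_CUBIC)[:300] if 0 else cv2.resize(a.astype(np.uint8)[...,::-1],(290,290),interpolation=cv2.INTER_CUBIC)
cv2.imwrite("pics/z1.png",np.vstack([np.hstack([crop(I,316,199,18),crop(I,199,193,18)]),np.hstack([crop(J,320,194,18),crop(J,294,152,18)])]))
# heights around
def comp(name,u,v,r,lo,hi):
    w=W[v-r:v+r,u-r:u+r].reshape(-1,3); m=(w[:,2]>lo)&(w[:,2]<hi); w=w[m]
    (cx,cy),R=cv2.minEnclosingCircle(w[:,:2].astype(np.float32)); print(name,m.sum(),w.mean(0).round(4),"circ",round(cx,4),round(cy,4),round(R,4),"med z",np.median(w[:,2]).round(4))
np.set_printoptions(linewidth=250)
for nm,u,v in(("burner",316,199),("crown",199,193),("cap",194,233)):
    print(nm);print((W[v-16:v+17:2,u-16:u+17:2,2]*1000).round().astype(int))
E
```

```text
burner
[[ 74  76  74  76  74  74  75  76  74  75  72  72  73  75  73  74  74]
 [ 75  74  74  74  75  75  79  78  78  78  78  74  76  73  74  74  73]
 [ 74  73  73  76  77  78  78  77  78  79  77  78  79  74  73  75  75]
 [ 75  74  74  78  79  79  88  88  88  90  78  79  80  79  76  74  75]
 [ 75  76  78  79  79  88  89  89  88  97  88  86  77  78  77  77  74]
 [ 74  73  77  79  90  89  87  89  88  88  90  88  79  78  77  74  76]
 [ 76  80  76  79  90  90  89 106 106  88  87  89  88  76  81  74  74]
 [ 74  78  78  90  90  90  91 107 109 106  89  86  87  77  79  76  74]
 [ 74  79  77  87  95  90  87 104 105 103  87  88  89  79  79  77  77]
 [ 74  78  78  79  89  87  88  87  89  87  86  88  88  78  77  76  76]
 [ 75  79  78  77  88  88  89  88  88  89  96  88  83  77  79  75  74]
 [ 74  75  78  79  79  89  91  88  92  88  88  89  76  78  77  73  75]
 [ 76  73  78  80  78  78  86  88  88  89  79  77  79  79  75  73  74]
 [ 76  75  73  78  80  81  78  80  79  79  78  77  77  75  74  75  75]
 [ 75  74  75  74  76  77  77  77  77  78  77  77  75  74  74  75  76]
 [ 75  75  76  75  74  75  7
[... 1262 characters left out ...]
 1  3  2  2  2  3 12 11 14 10  3  3  4  3  5  4  3]
 [ 0  2  2  3 12 14 13 15 15 12 14 12  2  2  4  1  3]
 [ 2  4  3  0 15 13 14 17 16 14 12 16  2  2  3  5  2]
 [ 2  2  2 14 14 12 12 15 14 15 15 14 13  3  2  2  7]
 [ 3  3  0 14 14 14 14 13 14 14 13 15 13  0  3 -1  1]
 [ 3  4  3 14 13 12 11 14 11 15 15 14 12  1  2  2  2]
 [ 4  1  3 12 16 14 15 14 13 12 14 14 13  1  0  3  4]
 [ 1  5  3 13 13 14 15 12 12 15 15 12  1  4  3  2  3]
 [ 4  3  1  2 14 13 15 13 15 12 15 10  1  3  4  3  2]
 [ 2  3  3  2  3 12 12 14 16 12 11  2  3  2  3  3  3]
 [ 4  2  4  2  3  5  1  4  4  3  3  4  2  3  3  3  2]
 [ 1  4  3  2  3  4  3  4  4  2  1  2  3  4  3  1  2]
 [ 3  4  6  3  1  4  3  4  3  2  2  2  2  2  2  2  0]]
```

View pics/z1.png

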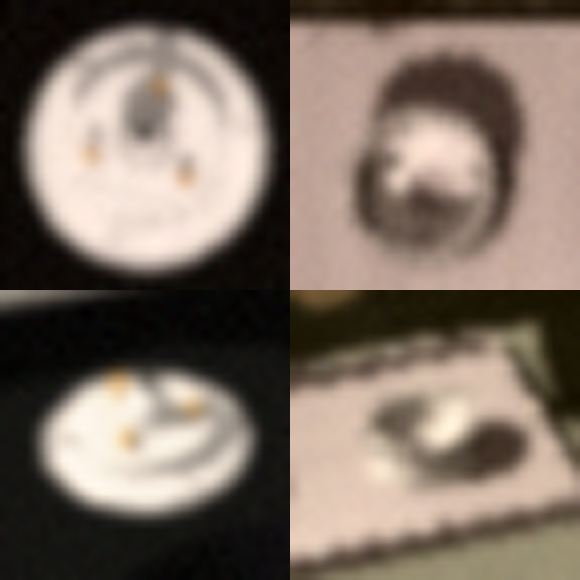

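The zoom shows the three brass studs clearly in both views: top crop at (160,85), (92,152), (186,178), with the tube between. The crown's holes are only faint, so I'll use depth for those.

```bash
cat > fit.py <<'E'
from h import *
from scipy.optimize import minimize,least_squares
def grab(n,k=14):
    S=[shot(n) for _ in range(k)]
    return np.mean([s[0].astype(float) for s in S],0),np.mean([s[1] for s in S],0),S[0]
def win(A,u,v,r=22): return A[v-r:v+r,u-r:u+r].reshape(-1,A.shape[-1])
def disc(w,z0,z1,R):   # fit centre of disc: maximise soft inside/outside agreement
    lab=(w[:,2]>z0)&(w[:,2]<z1); c=w[lab,:2].mean(0)
    def cost(p):
        d=np.hypot(*(w[:,:2]-p[:2]).T); return np.sum((1/(1+np.exp((d-R)/.0012))-lab)**2)
    return minimize(cost,c,method="Nelder-Mead").x
E
python3 - <<'E'
from fit import *
for n,B,C,K in(("top",(316,199),(199,193),(194,233)),("side",(320,194),(294,152),(266,157))):
    I,W,S=grab(n); np.savez(f"{n}2.npz",I=I,W=W)
    w=win(W,*B); i=win(I,*B)
    b=disc(w,.083,.2,.030); print(n,"seat",b.round(4))
    col=i[:,0]-i[:,2]; d=np.hypot(*(w[:,:2]-b).T); m=(col>35)&(d<.032)&(w[:,2]>.085)
    a=np.arctan2(*(w[m,:2]-b).T[::-1]); wt=col[m]; th=np.angle((wt*np.exp(3j*a)).sum())/3
    print(" col angle",round(th,3),m.sum(),np.abs((wt*np.exp(3j*a)).sum()/wt.sum()))
    m=(w[:,2]>.0935)&(d>.013)&(d<.03); q=w[m,:2].copy(); a=np.arctan2(*(q-b).T[::-1])
    print(" depth angle",np.angle(np.exp(3j*a).sum())/3,(a*180/np.pi).round().tolist())
    # studs fit: centre+angle from tip points
    def r(p):
        t=p[2]+np.arange(3)*2*np.pi/3; s=p[:2]+.021*np.c_[np.cos(t),np.sin(t)]
        return np.min(np.hypot(*(q[:,None]-s[None]).transpose(2,0,1)),1)
    f=least_squares(r,[*b,np.angle(np.exp(3j*a).sum())/3],loss="soft_l1",f_scale=.003); print(" stud fit",f.x.round(4),np.mean(f.fun).round(4))
    t=w[(w[:,2]>.1045)&(d<.015)]; print(" tube top",t.mean(0).round(4),len(t))
    w=win(W,*C)
    lab=w[:,2]>.021; c0=w[lab,:2].mean(0)
    def cost(p):
        d=np.hypot(*(w[:,:2]-p[:2]).T); g=lambda x:1/(1+np.exp(x/.001)); return np.sum((g(d-.031)-g(d-.0265)-lab)**2)
    c=minimize(cost,c0,method="Nelder-Mead").x; print("crown",c.round(4),c0.round(4))
    d=np.hypot(*(w[:,:2]-c).T); m=(d<.0262)&(d>.013)&(w[:,2]<.012)&(w[:,2]>-.002); q=w[m]
    ts=np.radians(np.arange(-60,60,2)); sc=[]
    for t in ts:
        k=t+np.arange(3)*2*np.pi/3; s=c+.021*np.c_[np.cos(k),np.sin(k)]
        D=np.min(np.hypot(*(q[:,None,:2]-s[None]).transpose(2,0,1)),1); sc.append(np.sum(np.exp(-(D/.004)**2)*(q[:,2]-.009))/np.sum(np.exp(-(D/.004)**2)))
    sc=np.array(sc); o=sc.argsort()[:4]; print(" ang",ts[o].round(3),sc[o].round(4),"mean",sc.mean().round(4))
    lo=q[q[:,2]<.0062]; print(" low pts ang", np.sort(np.degrees(np.arctan2(*(lo[:,:2]-c).T[::-1])).round()).tolist())
    w=win(W,*K); k=disc(w,.0085,.02,.033); m=np.hypot(*(w[:,:2]-k).T)<.028; print("cap",k.round(4),w[m].mean(0).round(4))
def up(A,u,v,r=16):
    z=A[v-r:v+r,u-r:u+r,2]; return z
W=np.load("top2.npz")["W"]; W2=np.load("side2.npz")["W"]
def im(z,a,b): return cv2.resize((np.clip((z-a)/(b-a),0,1)*255).astype(np.uint8),(290,290),interpolation=cv2.INTER_NEAREST)
cv2.imwrite("pics/d1.png",np.vstack([np.hstack([im(up(W,316,199),.075,.11),im(up(W,199,193),0,.014)]),np.hstack([im(up(W2,320,194),.075,.11),im(up(W2,294,152),0,.014)])]))
E
```

```text
top seat [ 0.5627 -0.0156]
 col angle -0.131 1 0.9999999999999999
 depth angle -0.31626239246384297 [-29.0, 0.0, -7.0, -20.0, 0.0, -56.0, -64.0, 63.0, -13.0, -22.0, -78.0, -80.0, 91.0, 97.0, 101.0, 148.0, -139.0, -132.0, 102.0, 104.0, 164.0, -144.0, -128.0, 112.0, 159.0, 174.0, -136.0, -130.0, 163.0, -141.0, -136.0]
 stud fit [ 0.563  -0.0156 -0.307 ] 0.0087
 tube top [ 0.5627 -0.0156  0.1168] 28
crown [0.5742 0.3685] [0.5781 0.3518]
 ang [0.942 0.908 0.977 0.873] [-0.0041 -0.004  -0.004  -0.0039] mean -0.0011
 low pts ang [-68.0, -67.0, -59.0, 47.0, 48.0, 54.0, 56.0, 61.0, 168.0, 170.0, 178.0, 178.0]
cap [0.4559 0.3797] [0.456  0.3795 0.0192]
side seat [ 0.4635 -0.1564]
 col angle 0.0 0 nan
 depth angle -0.22041925216706235 [70.0, 40.0, 127.0, 148.0, -7.0, -24.0, -171.0, -127.0, -141.0, -129.0]
 stud fit [ 0.4589 -0.1563 -0.1934] 0.0092
 tube top [ 0.4744 -0.1559  0.1559] 1
crown [0.5748 0.3655] [0.5575 0.3465]
 ang [-1.047  1.012 -1.012  0.977] [0.0012 0.0012 0.0012 0.0012] mean 0.002
 low pts ang []
cap [0.4568 0.3758] [0.4559 0.3742 0.0217]<stdin>:8: RuntimeWarning: invalid value encountered in scalar divide
```

View pics/d1.png

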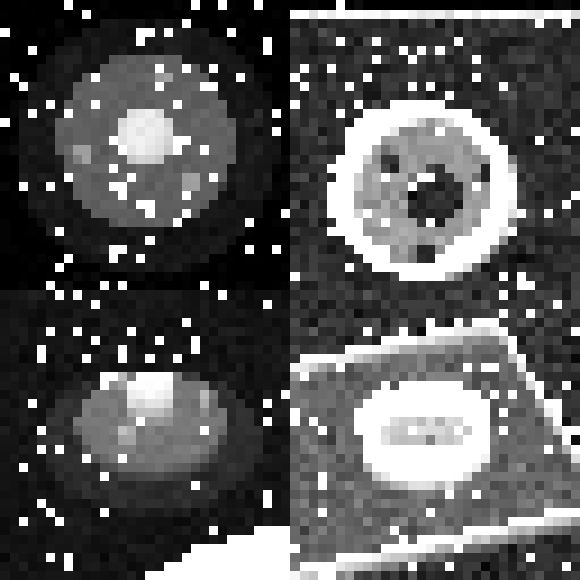

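The depth crops show the tube, the three studs (top left crop) and three hole shadows in the crown (top right). The white specks are dropouts that biased my means, so I'll redo the fit with a median that ignores them.

```bash
cat > fit.py <<'E'
from h import *
from scipy.optimize import minimize,least_squares
import warnings; warnings.simplefilter("ignore")
def grab(n,k=9):
    S=[shot(n) for _ in range(k)]
    Z=np.array([s[2] for s in S]); Z[Z<=.1]=np.nan; z=np.nanmedian(Z,0); c=S[0][5]; f,T=S[0][3:5]
    v,u=np.mgrid[0:400,0:640]; P=np.stack([(u-c["cx"])/f*z,(v-c["cy"])/f*z,z],-1)
    return np.mean([s[0].astype(float) for s in S],0),P@T[:3,:3].T+T[:3,3],f,T,c
def win(A,u,v,r=16): return A[v-r:v+r,u-r:u+r].reshape(-1,A.shape[-1])
g=lambda x:1/(1+np.exp(x/.001))
def ring(w,z0,z1,R,r=-1):
    w=w[np.isfinite(w[:,2])]; lab=(w[:,2]>z0)&(w[:,2]<z1); c=np.median(w[lab,:2],0)
    def cost(p):
        d=np.hypot(*(w[:,:2]-p[:2]).T); return np.sum((g(d-R)-g(d-r)-lab)**2)
    return minimize(cost,c,method="Nelder-Mead",options=dict(initial_simplex=c+np.array([[0,0],[.004,0],[0,.004]]))).x
E
python3 - <<'E'
from fit import *
for n,B,C,K in(("top",(316,199),(199,193),(194,233)),("side",(320,194),(294,152),(266,157))):
    I,W,f,T,c=grab(n)
    w=win(W,*B); i=win(I,*B); b=ring(w,.083,.12,.030); print(n,"seat",b.round(4))
    d=np.hypot(*(w[:,:2]-b).T); t=w[(w[:,2]>.1045)&(d<.015)]; print(" tube top",t.mean(0).round(4),len(t)," seat z",np.nanmedian(w[(d<.028)&(d>.014)],0)[2].round(4))
    col=i[:,0]-1*i[:,2]; col=col-np.nanmedian(col[(d<.028)]); m=(d<.030)&(w[:,2]>.083)&(col>15)
    P=np.c_[w[m,:2]]; print(" orange:",np.c_[P-b,w[m,2],col[m]].round(3).tolist() if m.sum()<25 else m.sum())
    # intersect colour pixels with tip plane z=.096
    q=w[m]; o=T[:3,3]; s=(.096-o[2])/(q[:,2]-o[2]); q=(o+(q-o)*s[:,None])[:,:2]
    dep=(w[:,2]>.0925)&(d>.014)&(d<.028)
    for nm,q,wt in(("col",q,col[m]),("dep",w[dep,:2],np.ones(dep.sum()))):
        if len(q)<3: continue
        def r(p):
            t=p[2]+np.arange(3)*2*np.pi/3; s=p[:2]+.021*np.c_[np.cos(t),np.sin(t)]
            return np.sqrt(wt)*np.min(np.hypot(*(q[:,None]-s[None]).transpose(2,0,1)),1)
        F=min((least_squares(r,[*b,t0],loss="soft_l1",f_scale=.003*np.sqrt(wt.mean())) for t0 in(-.6,-.3,0,.3,.6)),key=lambda F:F.cost); print(" studs",nm,len(q),F.x.round(4),np.mean(F.fun/np.sqrt(wt)).round(4))
    w=win(W,*C); cc=ring(w,.0215,.035,.031,.0265); print("crown",cc.round(4))
    d=np.hypot(*(w[:,:2]-cc).T); m=(d<.0265)&(d>.0125)&(w[:,2]<.013); q=w[m]
    def sc(t):
        k=t+np.arange(3)*2*np.pi/3; s=cc+.021*np.c_[np.cos(k),np.sin(k)]
        D=np.min(np.hypot(*(q[:,None,:2]-s[None]).transpose(2,0,1)),1); e=np.exp(-(D/.0035)**2); return np.sum(e*(q[:,2]-.009))/e.sum()
    ts=np.arange(-1.04,1.05,.03); S=np.array([sc(t) for t in ts]); o=S.argsort()[:4]; print(" ang",ts[o].round(3),S[o].round(4),S.mean().round(4))
    lo=q[q[:,2]<.006]-[*cc,0]; print(" low",np.c_[np.degrees(np.arctan2(lo[:,1],lo[:,0])),np.hypot(lo[:,0],lo[:,1])*1000].round().tolist())
    w=win(W,*K,20); k=ring(w,.0085,.02,.033); print("cap",k.round(4))
print(ctrl.get_obs()["time_s"])
E
```

```text
top seat [ 0.5627 -0.0157]
 tube top [ 0.5624 -0.0159  0.1065] 24  seat z 0.0883
 orange: [[0.019, -0.005, 0.097, 18.778], [0.02, -0.008, 0.095, 15.556], [-0.005, 0.02, 0.098, 15.444], [-0.007, 0.023, 0.093, 16.667], [-0.008, 0.02, 0.099, 20.889], [-0.014, -0.017, 0.095, 15.333], [-0.017, -0.014, 0.096, 17.444], [-0.017, -0.017, 0.096, 18.778]]
 studs col 8 [ 0.5614 -0.016  -0.2707] 0.0019
 studs dep 12 [ 0.5619 -0.0154 -0.2605] 0.0022
crown [0.574  0.3686]
 ang [0.94 0.97 0.91 1.  ] [-0.0048 -0.0047 -0.0047 -0.0045] -0.0013
 low [[57.0, 25.0], [54.0, 24.0], [48.0, 21.0], [60.0, 21.0], [56.0, 19.0], [-59.0, 20.0], [-69.0, 19.0], [162.0, 21.0], [168.0, 20.0], [178.0, 19.0], [151.0, 26.0], [171.0, 23.0], [179.0, 23.0]]
cap [0.456  0.3798]
side seat [ 0.5628 -0.0197]
 tube top [ 0.5614 -0.0226  0.1083] 17  seat z 0.0914
 orange: [[-0.008, 0.022, 0.099, 49.667], [-0.005, 0.02, 0.1, 36.111], [-0.011, 0.025, 0.093, 23.889], [-0.008, 0.022, 0.095, 41.889], [-0.006, 0.018, 0.097, 31.333], [-0.009, 0.019, 0.092, 20.778], [0.022, 0.009, 0.091, 21.889], [0.021, -0.005, 0.101, 21.111], [0.02, 0.002, 0.092, 33.444], [0.02, -0.007, 0.099, 32.667], [0.017, -0.004, 0.092, 24.889], [0.02, -0.007, 0.094, 23.444], [-0.017, -0.012, 0.099, 28.333], [-0.014, -0.016, 0.101, 22.111], [-0.018, -0.007, 0.091, 19.111], [-0.017, -0.014, 0.096, 41.778], [-0.015, -0.018, 0.099, 30.0], [-0.017, -0.014, 0.092, 29.444], [-0.015, -0.018, 0.094, 19.556]]
 studs col 19 [ 0.5612 -0.0186 -0.2797] 0.0047
 studs dep 18 [ 0.5613 -0.0208 -0.202 ] 0.0059
crown [0.5754 0.3667]
 ang [0.85 0.88 0.82 0.91] [0.0007 0.0007 0.0008 0.0008] 0.0018
 low []
cap [0.457  0.3755]
3.0
```

```bash
cat > go.py <<'E'
import sys; from bench import ctrl; import numpy as np; from scipy.spatial.transform import Rotation as R
def go(x,y,z):
    o=ctrl.get_obs(); q=o["eef_rot"]; r=R.from_quat([q[1],q[2],q[3],q[0]])
    a=r.as_matrix(); print("t",o["time_s"],"pos",o["eef_pos"].round(4) if hasattr(o["eef_pos"],"round") else o["eef_pos"],"yaw_y deg",np.degrees(np.arctan2(a[1,1],a[0,1])).round(2),"tilt",np.degrees(np.arccos(-a[2,2])).round(2),"F",np.round(o["wrist_force"],1),"open",round(o["opening"],3),"q6",round(o["q"][5],2))
    print("tool shift mm",(r.inv().apply(np.array([x,y,z])-o["eef_pos"])*1000).round(1))
if __name__=="__main__": go(*map(float,sys.argv[1:4]))
E
python3 go.py .5745 .368 .12
```

```text
t 3.0 pos [0.1571 0.5531 0.2563] yaw_y deg 74.14 tilt 0.0 F [-0.6  0.7 -0.2] open 0.997 q6 -0.21
tool shift mm [-452.1  -64.   136.3]
```

>>> servo_tool(series="-1 -0.452 -0.064 0.136 0 0 0;-1 -0.452 -0.064 0.136 0 0 0;-1 -0.452 -0.064 0.136 0 0 0;-1 -0.452 -0.064 0.136 0 0 0;-1 -0.452 -0.064 0.136 0 0 0;-1 -0.452 -0.064 0.136 0 0 0;-1 -0.452 -0.064 0.136 0 0 0;-1 -0.452 -0.064 0.136 0 0 0;-1 -0.452 -0.064 0.136 0 0 0;-1 -0.452 -0.064 0.136 0 0 0;-1 -0.452 -0.064 0.136 0 0 0;-1 -0.452 -0.064 0.136 0 0 0")

```text
time_s: 4.0
eef_pos: [0.5783, 0.3647, 0.1185]
eef_rot: [0.0, 0.14, 0.99, -0.001]
wrist_force: [-0.6, 0.1, 0.7]
opening: 1.001
grasp_force: 0.0
```

```bash
python3 go.py .5745 .368 .030
```

```text
t 4.0 pos [0.5783 0.3647 0.1185] yaw_y deg 73.95 tilt 0.07 F [-0.6  0.1  0.7] open 1.001 q6 -0.9
tool shift mm [ 4.6  2.2 88.5]
```

>>> servo_tool(series="-1 0 0 0.04 0 0 0;-1 0 0 0.07 0 0 0;-1 0 0 0.082 0 0 0;-1 0 0 0.088 0 0 0;-1 0 0 0.09 0 0 0;-1 0 0 0.09 0 0 0")

```text
time_s: 4.5
eef_pos: [0.5749, 0.3687, 0.0314]
eef_rot: [0.001, 0.138, 0.99, 0.0]
wrist_force: [0.7, 0.1, 0.1]
opening: 0.997
grasp_force: 0.0
```

```bash
python3 go.py .5745 .368 .030
```

```text
t 4.5 pos [0.5749 0.3687 0.0314] yaw_y deg 74.17 tilt 0.09 F [0.7 0.1 0.1] open 0.997 q6 -0.9
tool shift mm [ 0.2 -0.8  1.4]
```

Close now, then lift.

>>> servo_tool(series="1 0 0 0 0 0 0;1 0 0 0 0 0 0;1 0 0 0 0 0 0;1 0 0 0 0 0 0;1 0 0 0 0 0 0;1 0 0 0 0 0 0;1 0 0 0 0 0 0;1 0 0 0 0 0 0")

```text
time_s: 5.17
eef_pos: [0.5761, 0.369, 0.0333]
eef_rot: [0.002, 0.138, 0.99, 0.001]
wrist_force: [-0.7, 0.4, 6.2]
opening: 0.7
grasp_force: 65.4
```

>>> servo_tool(series="1 0 0 -0.02 0 0 0;1 0 0 -0.05 0 0 0;1 0 0 -0.09 0 0 0;1 0 0 -0.13 0 0 0;1 0 0 -0.15 0 0 0;1 0 0 -0.15 0 0 0")

```text
time_s: 5.67
eef_pos: [0.578, 0.3698, 0.1892]
eef_rot: [0.006, 0.138, 0.99, 0.003]
wrist_force: [0.7, -0.3, -0.4]
opening: 0.706
grasp_force: 65.4
```

```bash
python3 go.py .562 -.017 .17
```

```text
t 5.6667 pos [0.578  0.3698 0.1892] yaw_y deg 74.17 tilt 0.78 F [ 0.7 -0.3 -0.4] open 0.706 q6 -0.9
tool shift mm [ -90.  -376.7   17. ]
```

>>> servo_tool(series="1 -0.093 -0.374 0.01 0 0 68;1 -0.093 -0.374 0.01 0 0 68;1 -0.093 -0.374 0.01 0 0 68;1 -0.093 -0.374 0.01 0 0 68;1 -0.093 -0.374 0.01 0 0 68;1 -0.093 -0.374 0.01 0 0 68;1 -0.093 -0.374 0.01 0 0 68;1 -0.093 -0.374 0.01 0 0 68;1 -0.093 -0.374 0.01 0 0 68;1 -0.093 -0.374 0.01 0 0 68;1 -0.093 -0.374 0.01 0 0 68;1 -0.093 -0.374 0.01 0 0 68")

```text
time_s: 6.67
eef_pos: [0.5612, -0.0176, 0.1699]
eef_rot: [-0.0, 0.668, 0.744, 0.0]
wrist_force: [-0.3, 0.7, -1.3]
opening: 0.7
grasp_force: 65.5
```

>>> servo_tool(series="1 0 0 0 0 0 0;1 0 0 0 0 0 0;1 0 0 0 0 0 0")

```text
time_s: 6.92
eef_pos: [0.5616, -0.0157, 0.1702]
eef_rot: [-0.0, 0.667, 0.745, 0.0]
wrist_force: [0.5, -0.3, -1.8]
opening: 0.698
grasp_force: 65.5
```

```bash
python3 go.py .562 -.017 .17; python3 - <<'E'
from fit import *
out=[]
for n,u0,v0 in(("top",316,195),("side",320,175)):
    I,W,f,T,c=grab(n,6); np.savez(n+"3.npz",I=I,W=W)
    a=I[v0-36:v0+36,u0-36:u0+36]; out.append(cv2.resize(np.clip(a*1.2,0,255).astype(np.uint8)[...,::-1],(400,400),interpolation=cv2.INTER_CUBIC))
cv2.imwrite("pics/h1.png",np.hstack(out))
E
```

```text
t 6.9167 pos [ 0.5616 -0.0157  0.1702] yaw_y deg 6.3 tilt 0.02 F [ 0.5 -0.3 -1.8] open 0.698 q6 -0.35
tool shift mm [-1.4  0.2  0.2]
```

View pics/h1.png

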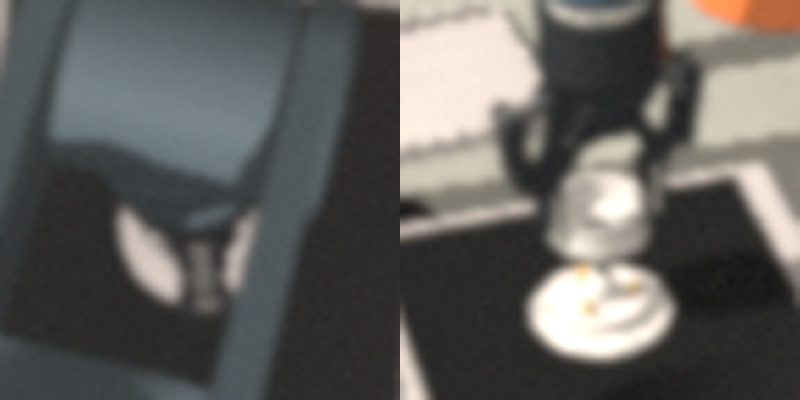

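The side view shows the crown held level in the fingers above the seat (crown about (600,215), seat about (600,310)). I'll compare the two centres within the same camera.

```bash
python3 - <<'E'
from fit import *
W=np.load("side3.npz")["W"]
w=W[139:211,284:356].reshape(-1,3); w=w[np.isfinite(w[:,2])&(np.hypot(w[:,0]-.562,w[:,1]+.018)<.05)]
c=w[(w[:,2]>.125)&(w[:,2]<.175)]
print(len(c),np.histogram(c[:,2],bins=np.arange(.125,.176,.005)))
# outer wall: visible front side; fit circle R=31 to front wall pts below rim
p=c[(c[:,2]<.160)&(c[:,1]<-.03)]
F=least_squares(lambda q:np.hypot(*(p[:,:2]-q).T)-.031,[.562,-.018],loss="soft_l1",f_scale=.002); print("crown wall fit",F.x.round(4),len(p),np.std(F.fun).round(4))
top=c[(c[:,2]>.1585)&(np.abs(np.hypot(*(c[:,:2]-F.x).T)-.0288)<.004)]
F2=least_squares(lambda q:np.hypot(*(top[:,:2]-q).T)-.0288,F.x,loss="soft_l1",f_scale=.002); print("rim fit",F2.x.round(4),len(top),top[:,2].mean())
# seat front edge & flange in same image
s=w[(w[:,2]<.096)&(w[:,2]>.085)]; e=ring(w,.085,.096,.030) ; print("seat",e.round(4),np.median(s[:,2]))
E
```

```text
251 (array([ 0,  0,  0, 14, 62, 36, 34, 43, 49, 13]), array([0.125, 0.13 , 0.135, 0.14 , 0.145, 0.15 , 0.155, 0.16 , 0.165,
       0.17 , 0.175]))
crown wall fit [ 0.5626 -0.0156] 61 0.0014
rim fit [ 0.5625 -0.0176] 75 0.16441508850809575
seat [0.5779 0.1046] 0.09085389781890896
```

>>> servo_tool(series="1 0 0 0.015 0 0 0;1 0 0 0.025 0 0 0;1 0 0 0.03 0 0 0;1 0 0 0.033 0 0 0;1 0 0 0.036 0 0 0;1 0 0 0.036 0 0 0")

```text
time_s: 8.02
eef_pos: [0.5618, -0.0175, 0.1341]
eef_rot: [0.0, 0.668, 0.744, -0.0]
wrist_force: [-0.7, -0.9, -0.6]
opening: 0.702
grasp_force: 65.5
```

>>> servo_tool(series="1 0 0 0.002 0 0 0;1 0 0 0.003 0 0 0;1 0 0 0.004 0 0 0;1 0 0 0.005 0 0 0;1 0 0 0.005 0 0 0")

```text
time_s: 8.43
eef_pos: [0.562, -0.0181, 0.1296]
eef_rot: [0.001, 0.668, 0.744, -0.0]
wrist_force: [-0.4, -6.3, 0.3]
opening: 0.698
grasp_force: 65.7
```

>>> servo_tool(series="1 -0.0015 0 0 0 0 0;1 -0.0015 0 0 0 0 0;1 -0.0015 0 0.001 0 0 0;1 -0.0015 0 0.002 0 0 0;1 -0.0015 0 0.002 0 0 0")

```text
time_s: 8.85
eef_pos: [0.5618, -0.0185, 0.127]
eef_rot: [-0.0, 0.668, 0.744, 0.0]
wrist_force: [-0.0, -1.6, -2.5]
opening: 0.703
grasp_force: 65.5
```

>>> servo_tool(series="1 -0.0003 0 0.001 0 0 0;1 -0.0003 0 0.002 0 0 0;1 -0.0003 0 0.002 0 0 0;1 -0.0003 0 0.002 0 0 0")

```text
time_s: 9.18
eef_pos: [0.5617, -0.0187, 0.125]
eef_rot: [-0.0, 0.668, 0.744, -0.0]
wrist_force: [0.2, -0.1, -2.2]
opening: 0.702
grasp_force: 65.5
```

>>> servo_tool(series="1 0 0 0.001 0 0 0;1 0 0 0.002 0 0 0;1 0 0 0.002 0 0 0;1 0 0 0.002 0 0 0")

```text
time_s: 9.52
eef_pos: [0.5618, -0.0188, 0.1232]
eef_rot: [-0.0, 0.668, 0.744, -0.0]
wrist_force: [0.5, 0.1, -1.1]
opening: 0.702
grasp_force: 65.5
```

>>> servo_tool(series="1 0 0 0.001 0 0 0;1 0 0 0.002 0 0 0;1 0 0 0.002 0 0 0;1 0 0 0.002 0 0 0")

```text
time_s: 9.85
eef_pos: [0.5618, -0.0189, 0.1212]
eef_rot: [-0.0, 0.668, 0.744, -0.0]
wrist_force: [0.6, 0.4, -0.7]
opening: 0.703
grasp_force: 65.5
```

>>> servo_tool(series="1 0 0 0.001 0 0 0;1 0 0 0.0015 0 0 0;1 0 0 0.0015 0 0 0;1 0 0 0.0015 0 0 0")

```text
time_s: 10.18
eef_pos: [0.5619, -0.0189, 0.1198]
eef_rot: [-0.0, 0.668, 0.744, -0.0]
wrist_force: [0.2, -0.7, -0.8]
opening: 0.7
grasp_force: 65.5
```

>>> servo_tool(series="1 0 0 0.0005 0 0 0;1 0 0 0.001 0 0 0;1 0 0 0.001 0 0 0;1 0 0 0.001 0 0 0")

```text
time_s: 10.52
eef_pos: [0.562, -0.0189, 0.1193]
eef_rot: [0.0, 0.668, 0.744, 0.0]
wrist_force: [-2.2, 0.6, 4.9]
opening: 0.702
grasp_force: 66.0
```

```bash
python3 - <<'E'
from fit import *
I,W,f,T,c=grab("side",6); u0,v0=320,190
a=I[v0-36:v0+36,u0-36:u0+36]; cv2.imwrite("pics/h2.png",cv2.resize(np.clip(a*1.2,0,255).astype(np.uint8)[...,::-1],(500,500),interpolation=cv2.INTER_CUBIC))
E
python3 go.py .562 -.0187 .119
```

```text
t 10.8167 pos [ 0.562  -0.0189  0.1193] yaw_y deg 6.15 tilt 0.02 F [-3.4  0.9  4.8] open 0.704 q6 -0.35
tool shift mm [0.2 0.  0.3]
```

View pics/h2.png

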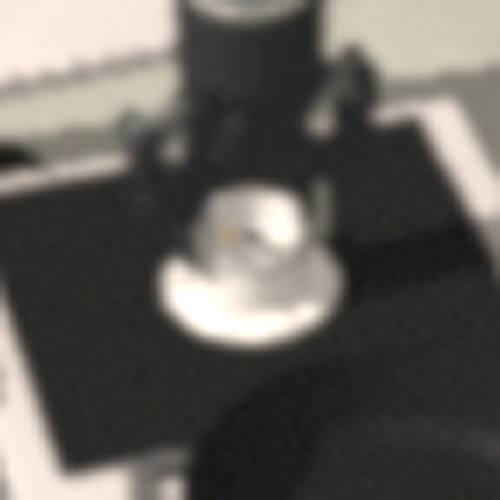

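There's contact at the predicted home height, and a brass stud shows inside the crown at (230,235), so the studs are through the holes. I'll release and rise.

>>> servo_tool(series="1 0 0 0.0004 0 0 0;1 0 0 0.0004 0 0 0;-1 0 0 0 0 0 0;-1 0 0 0 0 0 0;-1 0 0 0 0 0 0;-1 0 0 0 0 0 0;-1 0 0 0 0 0 0;-1 0 0 -0.03 0 0 0;-1 0 0 -0.06 0 0 0;-1 0 0 -0.1 0 0 0;-1 0 0 -0.1 0 0 0")

```text
time_s: 11.73
eef_pos: [0.566, -0.0198, 0.227]
eef_rot: [0.006, 0.668, 0.744, 0.003]
wrist_force: [0.6, -0.1, 0.5]
opening: 1.0
grasp_force: 0.0
```

```bash
python3 go.py .456 .379 .2; python3 - <<'E'
from fit import *
I,W,f,T,c=grab("side",6); u0,v0=320,190
a=I[v0-20:v0+20,u0-20:u0+20]; cv2.imwrite("pics/h3.png",cv2.resize(np.clip(a*1.1,0,255).astype(np.uint8)[...,::-1],(400,400),interpolation=cv2.INTER_CUBIC))
w=W[v0-20:v0+20,u0-20:u0+20].reshape(-1,3); w=w[np.isfinite(w[:,2])]
d=np.hypot(w[:,0]-.562,w[:,1]+.0187); r=w[(d>.026)&(d<.031)&(w[:,2]>.1)]
print("rim z pct",np.percentile(r[:,2],[10,50,90]).round(4)); print("rim ring",ring(w,.105,.125,.031,.0265).round(4))
s=w[(d>.034)&(d<.044)];print("flange z",np.median(s[:,2]).round(4),"(true .079)")
top=r[r[:,2]>.107]; A=np.c_[top[:,:2]-[.562,-.0187],np.ones(len(top))]; print("plane",np.linalg.lstsq(A,top[:,2],rcond=None)[0].round(4))
E
```

```text
t 11.7333 pos [ 0.566  -0.0198  0.227 ] yaw_y deg 6.16 tilt 0.73 F [ 0.6 -0.1  0.5] open 1.0 q6 -0.35
tool shift mm [408.4 -66.9  24.4]
rim z pct [0.1024 0.1104 0.1158]
rim ring [ 0.5636 -0.0169]
flange z 0.0812 (true .079)
plane [0.0053 0.0004 0.1132]
```

View pics/h3.png

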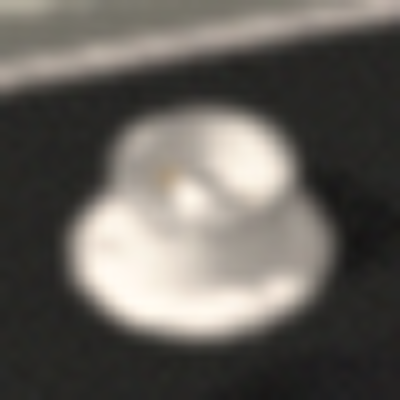

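The image shows the crown sitting down over the tube. Its rim is at about 113 mm, the expected home height (122 mm if it were still up on the stud tips). Now the cap.

>>> servo_tool(series="-1 0.406 -0.062 0.1 0 0 -68;-1 0.406 -0.062 0.1 0 0 -68;-1 0.406 -0.062 0.1 0 0 -68;-1 0.406 -0.062 0.1 0 0 -68;-1 0.406 -0.062 0.1 0 0 -68;-1 0.406 -0.062 0.1 0 0 -68;-1 0.406 -0.062 0.1 0 0 -68;-1 0.406 -0.062 0.1 0 0 -68;-1 0.406 -0.062 0.1 0 0 -68;-1 0.406 -0.062 0.1 0 0 -68;-1 0.406 -0.062 0.1 0 0 -68;-1 0.406 -0.062 0.1 0 0 -68")

```text
time_s: 13.03
eef_pos: [0.4541, 0.3798, 0.1162]
eef_rot: [-0.002, 0.136, 0.991, -0.001]
wrist_force: [-0.8, -0.7, -0.2]
opening: 1.001
grasp_force: 0.0
```

>>> servo_tool(series="-1 0 0 0.03 0 0 0;-1 0 0 0.05 0 0 0;-1 0 0 0.06 0 0 0;-1 0 0 0.06 0 0 0;-1 0 0 0.06 0 0 0")

```text
time_s: 13.45
eef_pos: [0.457, 0.3771, 0.0585]
eef_rot: [-0.001, 0.139, 0.99, -0.0]
wrist_force: [0.0, -0.6, 0.3]
opening: 0.997
grasp_force: 0.0
```

```bash
python3 go.py .4565 .378 .032; python3 - <<'E'
from fit import *
out=[]
for n,u0,v0 in(("top",194,228),("side",266,150)):
    I,W,f,T,c=grab(n,5)
    a=I[v0-30:v0+30,u0-30:u0+30]; out.append(cv2.resize(np.clip(a*1.4,0,255).astype(np.uint8)[...,::-1],(400,400),interpolation=cv2.INTER_CUBIC))
cv2.imwrite("pics/h4.png",np.hstack(out))
E
```

```text
t 13.45 pos [0.457  0.3771 0.0585] yaw_y deg 74.05 tilt 0.08 F [ 0.  -0.6  0.3] open 0.997 q6 -0.8
tool shift mm [ 0.7  0.8 26.5]
```

View pics/h4.png

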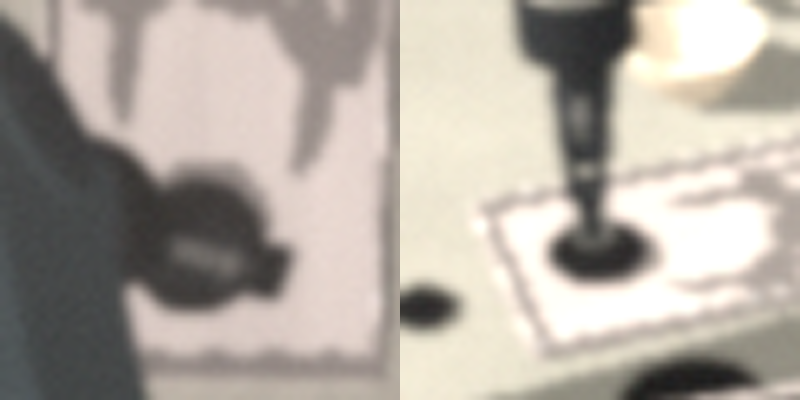

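Both views show the fingers straddling the cap (top view: cap (203,245), near finger (275,270)). Now a guarded descent to find the tray floor.

>>> servo_tool(series="-1 0 0 0.012 0 0 0;-1 0 0 0.02 0 0 0;-1 0 0 0.026 0 0 0;-1 0 0 0.028 0 0 0;-1 0 0 0.028 0 0 0")

```text
time_s: 14.37
eef_pos: [0.4559, 0.3776, 0.0293]
eef_rot: [-0.001, 0.138, 0.99, -0.001]
wrist_force: [-0.7, -0.0, 0.3]
opening: 1.002
grasp_force: 0.0
```

>>> servo_tool(series="-1 0 0 0.002 0 0 0;-1 0 0 0.004 0 0 0;-1 0 0 0.004 0 0 0;-1 0 0 0.004 0 0 0")

```text
time_s: 14.7
eef_pos: [0.4569, 0.3782, 0.0269]
eef_rot: [0.0, 0.138, 0.99, 0.0]
wrist_force: [0.4, -0.2, 0.4]
opening: 0.999
grasp_force: 0.0
```

>>> servo_tool(series="-1 0 0 0.002 0 0 0;-1 0 0 0.003 0 0 0;-1 0 0 0.003 0 0 0;-1 0 0 0.003 0 0 0")

```text
time_s: 15.03
eef_pos: [0.4567, 0.3781, 0.0237]
eef_rot: [-0.0, 0.138, 0.99, -0.0]
wrist_force: [0.2, -0.4, -0.4]
opening: 0.999
grasp_force: 0.0
```

>>> servo_tool(series="-1 0 0 0.002 0 0 0;-1 0 0 0.003 0 0 0;-1 0 0 0.003 0 0 0;-1 0 0 0.003 0 0 0")

```text
time_s: 15.37
eef_pos: [0.4567, 0.3781, 0.0206]
eef_rot: [-0.0, 0.138, 0.99, -0.0]
wrist_force: [0.3, 0.1, 0.4]
opening: 1.001
grasp_force: 0.0
```

>>> servo_tool(series="-1 0 0 -0.0035 0 0 0;1 0 0 -0.0035 0 0 0;1 0 0 -0.0035 0 0 0;1 0 0 -0.0035 0 0 0;1 0 0 -0.0035 0 0 0;1 0 0 -0.0035 0 0 0;1 0 0 -0.0035 0 0 0;1 0 0 -0.0035 0 0 0")

```text
time_s: 16.03
eef_pos: [0.4574, 0.3784, 0.0256]
eef_rot: [0.001, 0.138, 0.99, 0.0]
wrist_force: [-1.6, -1.4, 8.5]
opening: 0.738
grasp_force: 64.1
```

```bash
python3 go.py .5619 -.0188 .2
```

```text
t 16.0333 pos [0.4574 0.3784 0.0256] yaw_y deg 74.14 tilt 0.08 F [-1.6 -1.4  8.5] open 0.738 q6 -0.8
tool shift mm [-209.2 -353.4 -174.5]
```

>>> servo_tool(series="1 0 0 -0.02 0 0 0;1 0 0 -0.05 0 0 0;1 0 0 -0.08 0 0 0;1 0 0 -0.12 0 0 0;1 0 0 -0.15 0 0 0;1 0 0 -0.15 0 0 0;1 0 0 -0.15 0 0 0;1 0 0 -0.15 0 0 0")

```text
time_s: 16.7
eef_pos: [0.4562, 0.3778, 0.1735]
eef_rot: [-0.001, 0.138, 0.99, -0.0]
wrist_force: [-0.5, -0.5, -2.1]
opening: 0.736
grasp_force: 66.7
```

```bash
python3 go.py .5619 -.0188 .174; python3 - <<'E'
from fit import *
out=[]
for n,u0,v0 in(("side",275,115),):
    I,W,f,T,c=grab(n,5); np.savez("cap.npz",I=I,W=W)
    a=I[v0-30:v0+30,u0-30:u0+30]; out.append(cv2.resize(np.clip(a*1.4,0,255).astype(np.uint8)[...,::-1],(400,400),interpolation=cv2.INTER_CUBIC))
cv2.imwrite("pics/h5.png",np.hstack(out))
E
```

```text
t 16.7 pos [0.4562 0.3778 0.1735] yaw_y deg 74.14 tilt 0.07 F [-0.5 -0.5 -2.1] open 0.736 q6 -0.8
tool shift mm [-210.1 -352.6   -0.4]
```

View pics/h5.png

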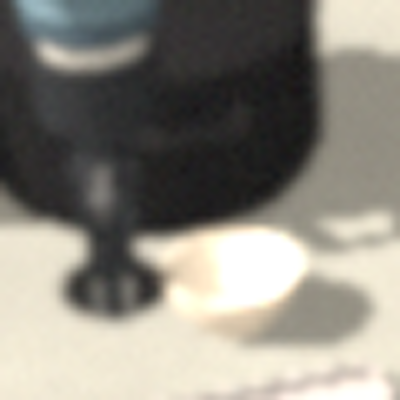

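The cap is held level at (110,285) in the crop. Next, carry it over the burner.

>>> servo_tool(series="1 -0.21 -0.353 0 0 0 0;1 -0.21 -0.353 0 0 0 0;1 -0.21 -0.353 0 0 0 0;1 -0.21 -0.353 0 0 0 0;1 -0.21 -0.353 0 0 0 0;1 -0.21 -0.353 0 0 0 0;1 -0.21 -0.353 0 0 0 0;1 -0.21 -0.353 0 0 0 0;1 -0.21 -0.353 0 0 0 0;1 -0.21 -0.353 0 0 0 0;1 -0.21 -0.353 0 0 0 0;1 -0.21 -0.353 0 0 0 0")

```text
time_s: 17.95
eef_pos: [0.5623, -0.0208, 0.1735]
eef_rot: [-0.001, 0.14, 0.99, 0.0]
wrist_force: [-0.6, 0.1, -2.5]
opening: 0.734
grasp_force: 66.6
```

>>> servo_tool(series="1 0 0 0.01 0 0 0;1 0 0 0.02 0 0 0;1 0 0 0.028 0 0 0;1 0 0 0.03 0 0 0;1 0 0 0.03 0 0 0;1 0 0 0.03 0 0 0")

```text
time_s: 18.45
eef_pos: [0.5622, -0.0181, 0.144]
eef_rot: [-0.0, 0.137, 0.991, 0.0]
wrist_force: [0.9, -0.5, -1.0]
opening: 0.735
grasp_force: 66.6
```

```bash
python3 go.py .5619 -.0188 .138; python3 - <<'E'
from fit import *
for n,u0,v0 in(("side",320,180),):
    I,W,f,T,c=grab(n,6)
    w=W[v0-30:v0+30,u0-30:u0+30].reshape(-1,3); w=w[np.isfinite(w[:,2])&(np.hypot(w[:,0]-.562,w[:,1]+.018)<.045)]
    for nm,R,z0,z1 in(("cap side",.033,.124,.132),("crown wall",.031,.096,.111)):
        p=w[(w[:,2]>z0)&(w[:,2]<z1)&(w[:,1]<-.035)]
        if len(p)>4:
            F=least_squares(lambda q:np.hypot(*(p[:,:2]-q).T)-R,[.562,-.018],loss="soft_l1",f_scale=.002); print(nm,F.x.round(4),len(p),np.std(F.fun).round(4),p[:,2].min().round(3),p[:,2].max().round(3))
E
```

```text
t 18.45 pos [ 0.5622 -0.0181  0.144 ] yaw_y deg 74.21 tilt 0.04 F [ 0.9 -0.5 -1. ] open 0.735 q6 -1.54
tool shift mm [ 0.  -0.8  6. ]
cap side [ 0.5602 -0.0216] 14 0.0027 0.128 0.132
crown wall [ 0.5632 -0.0175] 38 0.0012 0.096 0.109
```

>>> servo_tool(series="1 0 -0.0005 0.004 0 0 0;1 0 -0.0005 0.006 0 0 0;1 0 -0.0005 0.007 0 0 0;1 0 -0.0005 0.008 0 0 0;1 0 -0.0005 0.008 0 0 0")

```text
time_s: 19.17
eef_pos: [0.562, -0.0193, 0.1359]
eef_rot: [-0.0, 0.138, 0.99, 0.0]
wrist_force: [0.7, -0.0, -1.1]
opening: 0.733
grasp_force: 66.6
```

>>> servo_tool(series="1 0 0 0.001 0 0 0;1 0 0 0.002 0 0 0;1 0 0 0.002 0 0 0;1 0 0 0.002 0 0 0")

```text
time_s: 19.5
eef_pos: [0.5622, -0.0193, 0.1342]
eef_rot: [-0.0, 0.138, 0.99, 0.0]
wrist_force: [-0.4, 0.4, -1.0]
opening: 0.736
grasp_force: 66.6
```

>>> servo_tool(series="1 0 0 0.001 0 0 0;1 0 0 0.0015 0 0 0;1 0 0 0.0015 0 0 0;1 0 0 0.0015 0 0 0")

```text
time_s: 19.83
eef_pos: [0.5622, -0.0193, 0.1327]
eef_rot: [-0.0, 0.138, 0.99, 0.0]
wrist_force: [0.0, -0.9, -1.1]
opening: 0.737
grasp_force: 66.6
```

>>> servo_tool(series="1 0 0 0.001 0 0 0;1 0 0 0.0015 0 0 0;1 0 0 0.0015 0 0 0;1 0 0 0.0015 0 0 0")

```text
time_s: 20.17
eef_pos: [0.5625, -0.0193, 0.132]
eef_rot: [0.0, 0.138, 0.99, 0.0]
wrist_force: [-1.8, 1.0, 4.5]
opening: 0.737
grasp_force: 70.1
```

Contact came at 0.132, the predicted home height (it would have been 0.136 resting on the rim). Release and retreat.

>>> servo_tool(series="-1 0 0 0 0 0 0;-1 0 0 0 0 0 0;-1 0 0 0 0 0 0;-1 0 0 0 0 0 0;-1 0 0 0 0 0 0;-1 0 0 -0.03 0 0 0;-1 0 0 -0.06 0 0 0;-1 0 0 -0.1 0 0 0;-1 0 0 -0.12 0 0 0;-1 0 0 -0.12 0 0 0")

```text
time_s: 21.0
eef_pos: [0.5652, -0.02, 0.2576]
eef_rot: [0.005, 0.138, 0.99, -0.001]
wrist_force: [0.1, -0.6, 0.3]
opening: 0.999
grasp_force: 0.0
```

>>> servo_tool(series="-1 0 0.2 0 0 0 0;-1 0 0.2 0 0 0 0;-1 0 0.2 0 0 0 0;-1 0 0.2 0 0 0 0;-1 0 0.2 0 0 0 0;-1 0 0.2 0 0 0 0;-1 0 0.2 0 0 0 0;-1 0 0.2 0 0 0 0")

```text
time_s: 21.67
eef_pos: [0.6164, 0.1729, 0.2502]
eef_rot: [-0.001, 0.138, 0.99, -0.0]
wrist_force: [0.5, -0.1, -0.1]
opening: 0.999
grasp_force: 0.0
```

```bash
python3 - <<'E'
from fit import *
out=[]
for n,u0,v0 in(("top",316,197),("side",320,190)):
    I,W,f,T,c=grab(n,7)
    a=I[v0-20:v0+20,u0-20:u0+20]; out.append(cv2.resize(np.clip(a*1.3,0,255).astype(np.uint8)[...,::-1],(400,400),interpolation=cv2.INTER_CUBIC))
    w=win(W,u0,v0,20); w=w[np.isfinite(w[:,2])]; k=ring(w,.113,.13,.033); m=w[np.hypot(*(w[:,:2]-k).T)<.028]
    A=np.c_[m[:,:2]-k,np.ones(len(m))]; print(n,"cap",k.round(4),"plane",np.linalg.lstsq(A,m[:,2],rcond=None)[0].round(4))
cv2.imwrite("pics/f.png",np.hstack(out)); print(ctrl.get_obs()["time_s"],ctrl.get_obs()["eef_pos"])
E
```

```text
top cap [ 0.5637 -0.0167] plane [-0.0142  0.004   0.1196]
side cap [ 0.5652 -0.0126] plane [-0.0024 -0.0106  0.1224]
22.3667 [0.61686219 0.17305545 0.25130913]
```

View pics/f.png

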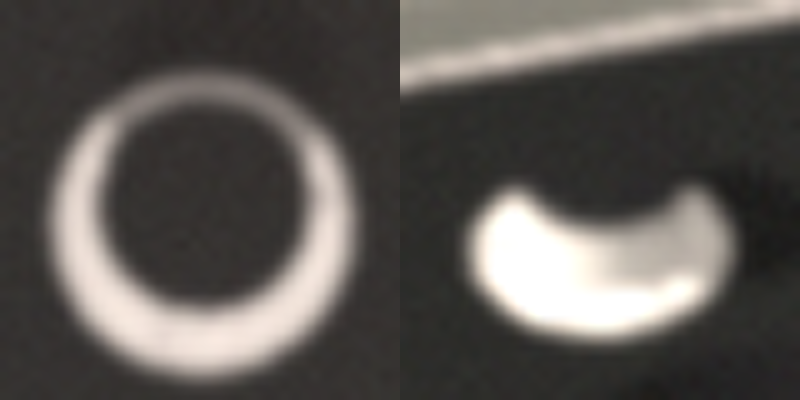

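The cap is flat and centred on the crown in both views ((207,205) in the top crop). Its top is at 119.6 mm against 120 mm expected, with about 0.015 rad of tilt. The gripper is clear, so I'm handing in.

```bash
python3 -c "from bench import ctrl; print(ctrl.hand_in())"
```

```text
the job is handed in; nothing more can be done
None
```

The burner is back together and the job is handed in at about 22 s. The crown measured fully home on its studs and the cap flat and centred on it. The gripper is clear, and I moved nothing else. The hand-in gave no verdict.

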